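Empty used vials through a sharps bin's spring flap

ROBOT

A 6-joint arm with a two-finger parallel gripper is mounted at the origin on the work surface. World frame = base frame: x ahead of the robot, y to its left, z up, the work surface at z = 0. Lengths are in m, angles in rad, forces in N, time in s.
With the tool pointing down it reaches from about 0.35 to 1 m from the base axis. Payload 7.1 kg.
Tool frame: the origin (TCP) lies midway between the tips of the shut fingers; the grasp point (between the pads) lies 19 mm behind it (bot.pinch_z is the distance from the TCP to the grasp point, in m); z points along the fingers, y is the line along which they close (so a half turn about z gives the same grasp; the last joint's range is limited). The gripper opens to 85 mm and grips with 20 to 120 N. Pads are 22 mm wide; open, the fingers measure 114 mm over their backs; the gripper's body (76 mm by 85 mm) begins 54 mm behind the grasp point. The pads swing forward as they close: fully open they stand 13 mm farther back than shut.
Start: joints at [-1.305, 0.423, 1.63, -0, 1.089, -0.019], TCP at [0.176, -0.6, 0.231] pointing down, gripper open.
Joint ranges: [-3, 3], [-0.9, 2.11], [0.09, 2.58], [-1.31, 4.45], [0.11, 2.69], [-2.54, 2.54]. Speed limits (rad/s): [2.39, 2.39, 3.01, 3.14, 3.14, 3.14].

INTERFACE

Orientations are given as a unit quaternion [w, x, y, z].
In Python, from station import bot gives the robot as it stands. Calls block until the motion is done:
- bot.move_to(position, orientation): joint-space move of the TCP to a pose.
- bot.move_straight(position, rot=None, vel=0.15, stop_force=None): straight line of the TCP; rot=None keeps the orientation; vel is the mean speed in m/s. With stop_force (N) it stops when the force on the tool has changed by that much, and returns True; else False.
- bot.goto_joints(angles): joint-space move.
- bot.gripper_open() and bot.gripper_close(effort=None): open the fingers fully, or close them until they stop; effort is the grip in N (None keeps the last).
- bot.hold(seconds).
- bot.inverse_kinematics(position, orientation): joint angles nearest the present ones, or None.
- bot.get_obs(): the state.
- bot.capture(name): name is "scene" or "top" or "wrist"; returns the picture (384x512x3 uint8, red, green, blue); there is no depth.
- bot.calibration(name): a dict with "fx", "fy", "cx", "cy" (pixels), "rvec" (rotation vector, rad) and "tvec" (3), from world to camera coordinates, as OpenCV has them. Camera axes: x right, y down, z forward; pixel columns grow to the right and rows downward; lengths in m; the calibration is good to about 2 mm. A picture is of the moment at which its call begins: read the wrist's pose just before it. calibration takes no time and is no camera call; for the wrist camera it gives the pose at the moment of the call.
A pose or a line that the arm cannot do raises bot.MotionError and nothing moves.
- bot.hand_in(): hands the job in; it is judged then, once.
Trained networks look in the newest picture that a camera, given by its name, has taken for a name from the list of things; names that differ only in an ending like _2 or _b are one class to them, and where a whole thing is asked for, a point or a joint stands for the part that bears it (a point fixed in the world has none). Each returns a list of dicts, best first, with "score" (0 to 1); they miss things now and then, are a little off and sometimes report something else, mostly with a low value. They report only what shows in the picture. A call takes as long as a camera call. They do not tell look-alikes from the thing itself.
- bot.boxes_of(label, camera): "at" ([column, row] in pixels, amid what is visible of it).
The state is a dict: "time": time; "qpos": joint angles; "joint_vel": joint speeds; "tau": joint torques, N m; "position": TCP position; "orientation": TCP orientation; "contact_force": force on the tool from outside, world axes, zero at the start; "moment": the same for the moment, N m; "opening": finger opening in m; "grip_force": force on a finger pad.
Only numpy, scipy, OpenCV 4.12 (cv2) and the standard library are available. Lean on these libraries where they do the work, as an engineer would, in place of code of your own. Each camera call takes 0.05 s, during which the arm holds its last target. There are 200 camera calls.

TASK

Empty the four used vials from the scoop into the red sharps bin: lift the scoop out of its holder by the orange tab, set it down upright on the green mat and let go of it, still loaded, then take it again by its slanted blue handle, press the bin's spring flap open with the scoop's lip and tip all the vials in. Finally stand the empty scoop upright on the mat again, with the bin's flap left shut. Do not touch the vials or the flap with the robot itself, and leave everything else on the bench where it stands.

Things in the scene. Friction and masses are not known exactly. Their poses are not given: they have to be found in the camera images.
- scoop_mid (a point): Open aluminium scoop, 0.2 kg loaded. Point on its middle line, 17 mm above its underside; x to the lip, y left, z up. Body from x = -50 to +54 mm, 64 mm wide, walls 4 mm thick and 34 mm high (21 mm beyond x = 30); floor 4 mm thick, from x = +24 mm a ramp climbs at 15 degrees to the open lip. The vials stay in while it is within 10 degrees of level; nosed down 60 degrees it empties.
- scoop_tab (a point): Grasp point on the upright orange tab over the scoop, near its centre of mass, axes as the scoop: 60 mm above the underside, 18 mm behind scoop_mid. The tab is 10 mm thick (y) and 36 mm long (x) and stands from 38 to 73 mm above the underside, on a 30 mm bridge across the walls.
- scoop_handle (a point): Grasp point on the scoop's slanted blue handle, axes as the scoop: 91 mm behind scoop_mid, 69 mm above the underside. A straight bar 90 mm long, 22 mm wide (y), 12 mm thick, rising backwards from the rear wall's top at 45 degrees, along (-0.707, 0, 0.707) of the scoop; it ends 32 mm beyond this point.
- scoop_lip (a point): Middle of the scoop's pouring edge, axes as the scoop: 54.5 mm ahead of scoop_mid and 9.5 mm above the underside. The lip is 64 mm wide and 3 mm thick.
- holder: Fixed white holder; the scoop stands in it at the start, lip to its +x, underside 6 mm above the table, 3 to 5 mm of play. Origin on the table under scoop_mid. Rails 28 mm high beside the scoop, a 14 mm stop before the lip; cheeks 100 mm high 10 mm either side of the handle and a panel 115 mm high 132 mm behind the origin close off the handle: lift out straight up by the tab.
- mat: Fixed flat green mat, 180 mm (x) by 240 mm (y), 3 mm thick; origin at the centre of its underside, on the table.
- bin: Fixed red sharps bin with a yellow lid, 130 mm (x) by 150 mm (y), lid top 132 mm above the table; origin on the table under its centre, near side at its own -x. The slot in the lid spans x = -47 to +47, y = -52 to +52 mm. A clear splash guard, 4 mm thick, 150 mm wide, stands upright at x = +62 mm up to 246 mm above the table.
- bin_hinge (a point): Middle of the flap's hinge line, along the near edge of the bin's slot, axes as the bin; 45 mm nearer than the bin's centre and 131 mm above the table.
- flap (a joint): Angle of the white spring flap that closes the bin's slot: 0 shut and level, up to 1.25 rad as its far edge swings down into the bin. Hinged along the slot's near edge, 87 mm long and 98 mm wide; 1 to 2.5 N down at 40 mm from the hinge opens it, and it springs shut by itself.
- vial0_mid (a point): Used amber glass vial with white cap, 12 mm across, 36 mm long along its y axis, 12 g; point at its centre. One of four lying crosswise in the scoop at the start.
- vial1_mid (a point): Used amber glass vial with white cap, 12 mm across, 36 mm long along its y axis, 12 g; point at its centre. One of four lying crosswise in the scoop at the start.
- vial2_mid (a point): Used amber glass vial with white cap, 12 mm across, 36 mm long along its y axis, 12 g; point at its centre. One of four lying crosswise in the scoop at the start.
- vial3_mid (a point): Used amber glass vial with white cap, 12 mm across, 36 mm long along its y axis, 12 g; point at its centre. One of four lying crosswise in the scoop at the start.
- dish_mid (a point): Bystander, loose: clear shallow round dish, 60 mm across and 14 mm high, standing on the mat, near its middle; point at its centre.
- tube_rack_mid (a point): Bystander, loose: yellow rack of blue-capped tubes, 75 x 130 mm, 92 mm high; point at its centre.
- bottle_mid (a point): Bystander, loose: amber bottle with blue cap, 70 mm across, 160 mm high; point at its centre.
- tip_box_mid (a point): Bystander, loose: dark blue box of orange and yellow pipette tips, 80 x 115 mm, 58 mm high; point at its centre.
- jar_mid (a point): Bystander, loose: glass jar with white lid, 64 mm across, 75 mm high; point at its centre.
- marker_mid (a point): Bystander, loose: white and black marker pen lying along its own x axis, 130 mm long, 17 mm thick; point at its centre.
- timer_mid (a point): Bystander, loose: small white bench timer, 60 x 70 mm, 32 mm high; point at its centre.
Not all that is in view belongs to the job. What is shaped like the part that bears scoop_mid but pink is not meant.

How it is judged:
By the outcome, as a careful person would: the job done as asked, in the order asked, and still so for the second after the job is handed in, with the robot touching nothing.
It also fails if it takes over 72 s, if anything falls off the work surface, if the arm or the gripper's body presses on something with over 40 N, if the wrist force passes 120 N, or if a joint passes its speed limit or range.

## Working session

There is one attempt and no reset: what is moved stays moved. The work goes in short steps, each a Python script; the robot and the scene stay as the last script left them, time stands still between calls to the robot, and variables do not carry over. Pictures are saved under pics/ and viewed, at most 14 in all, crops included, and the job is handed in when it is done.

```bash
ls; mkdir -p pics
cat > h.py <<'E'
import numpy as np,cv2
from station import bot
from scipy.spatial.transform import Rotation as R
def cal(n):
    c=bot.calibration(n);K=np.array([[c['fx'],0,c['cx']],[0,c['fy'],c['cy']],[0,0,1.]])
    return K,R.from_rotvec(np.ravel(c['rvec'])).as_matrix(),np.ravel(c['tvec'])
def ray(n,p,C=None):
    K,r,t=C or cal(n);d=r.T@np.linalg.solve(K,[p[0],p[1],1.]);return -r.T@t,d/np.linalg.norm(d)
def onz(n,p,z,C=None):
    o,d=ray(n,p,C);return o+d*(z-o[2])/d[2]
def tri(rays):
    A=sum(np.eye(3)-np.outer(d,d) for o,d in rays);b=sum((np.eye(3)-np.outer(d,d))@o for o,d in rays);return np.linalg.solve(A,b)
def proj(n,X,C=None):
    K,r,t=C or cal(n);u=(K@(r@np.atleast_2d(X).T+t[:,None])).T;return u[:,:2]/u[:,2:]
def snap(n,f=None):
    im=bot.capture(n)
    if f: cv2.imwrite('pics/'+f+'.png',im[:,:,::-1])
    return im
def q(x,z):
    "quat wxyz with tool y closing=..., given tool x and z axes"
    z=np.array(z,float);z/=np.linalg.norm(z);x=np.array(x,float);x-=z*(x@z);x/=np.linalg.norm(x)
    a=R.from_matrix(np.c_[x,np.cross(z,x),z]).as_quat();return np.array([a[3],a[0],a[1],a[2]])
E
python3 - <<'E'
from h import *
a=snap('scene');b=snap('top')
cv2.imwrite('pics/s.png',a[:,:,::-1]);cv2.imwrite('pics/t.png',b[:,:,::-1])
for n in ['scene','top']:
    o,d=ray(n,(256,192));print(n,o.round(3),d.round(3))
    for l in ['scoop_mid','scoop_tab','scoop_handle','scoop_lip','holder','mat','bin','bin_hinge','dish_mid','tube_rack_mid','bottle_mid','tip_box_mid','jar_mid','marker_mid','timer_mid','vial0_mid']:
        print(n,l,[(np.round(x['at']).tolist(),round(x['score'],2),onz(n,x['at'],0.03)[:2].round(3).tolist()) for x in bot.boxes_of(l,n)][:5])
E
```

```text
pics
scene [ 1.556 -0.575  1.117] [-0.677  0.364 -0.639]
scene scoop_mid [([147.0, 187.0], 0.97, [0.189, -0.319]), ([125.0, 228.0], 0.95, [0.376, -0.453]), ([186.0, 248.0], 0.84, [0.562, -0.299]), ([206.0, 206.0], 0.58, [0.392, -0.159])]
scene scoop_tab [([210.0, 204.0], 0.97, [0.39, -0.139]), ([185.0, 254.0], 0.85, [0.586, -0.31]), ([125.0, 232.0], 0.69, [0.395, -0.459]), ([151.0, 184.0], 0.56, [0.182, -0.302])]
scene scoop_handle [([208.0, 203.0], 0.97, [0.384, -0.144]), ([149.0, 187.0], 0.78, [0.193, -0.312]), ([181.0, 252.0], 0.65, [0.571, -0.319]), ([169.0, 201.0], 0.34, [0.308, -0.272])]
scene scoop_lip [([207.0, 204.0], 0.97, [0.384, -0.15]), ([180.0, 254.0], 0.69, [0.575, -0.324])]
scene holder [([180.0, 238.0], 0.82, [0.507, -0.3])]
scene mat [([267.0, 233.0], 0.94, [0.618, -0.024])]
scene bin [([261.0, 191.0], 0.66, [0.409, 0.065]), ([336.0, 194.0], 0.57, [0.547, 0.315])]
scene bin_hinge [([334.0, 186.0], 0.67, [0.503, 0.337])]
scene dish_mid [([178.0, 239.0], 0.59, [0.509, -0.309]), ([264.0, 241.0], 0.47, [0.649, -0.05])]
scene tube_rack_mid [([126.0, 269.0], 0.96, [0.562,
[... 1395 characters left out ...]
, [0.294, 0.279])]
top mat [([264.0, 159.0], 0.92, [0.588, -0.016])]
top bin [([165.0, 159.0], 0.85, [0.596, 0.306])]
top bin_hinge [([162.0, 157.0], 0.55, [0.602, 0.313])]
top dish_mid [([270.0, 150.0], 0.73, [0.616, -0.036])]
top tube_rack_mid [([412.0, 158.0], 0.63, [0.578, -0.498]), ([171.0, 252.0], 0.54, [0.295, 0.284])]
top bottle_mid [([107.0, 182.0], 0.62, [0.527, 0.492])]
top tip_box_mid [([174.0, 252.0], 0.62, [0.294, 0.275])]
top jar_mid [([352.0, 236.0], 0.79, [0.331, -0.291])]
top marker_mid [([239.0, 217.0], 0.69, [0.401, 0.068])]
top timer_mid [([236.0, 103.0], 0.72, [0.779, 0.071]), ([105.0, 184.0], 0.69, [0.52, 0.498])]
top vial0_mid [([352.0, 156.0], 0.37, [0.588, -0.302])]
```

Run:
```python
import cv2
a=cv2.imread('pics/s.png');b=cv2.imread('pics/t.png')
cv2.imwrite('pics/s1.png',cv2.resize(a[130:310,80:440],(800,400),interpolation=cv2.INTER_CUBIC))
cv2.imwrite('pics/t1.png',cv2.resize(b[60:310,60:460],(800,500),interpolation=cv2.INTER_CUBIC))
```

```text
(no output)
```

View pics/s1.png

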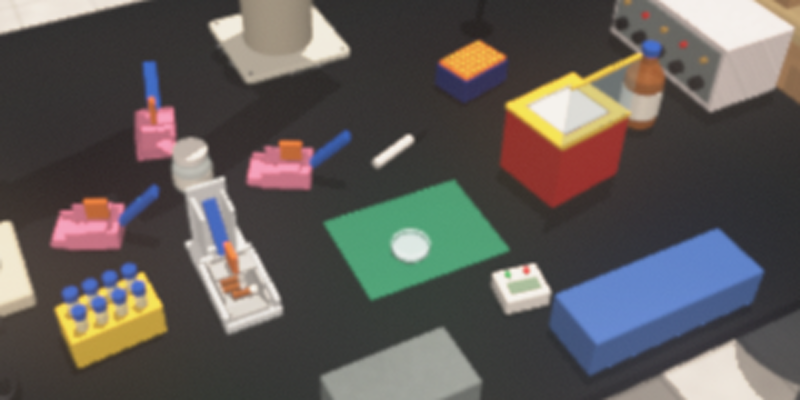

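View pics/t1.png

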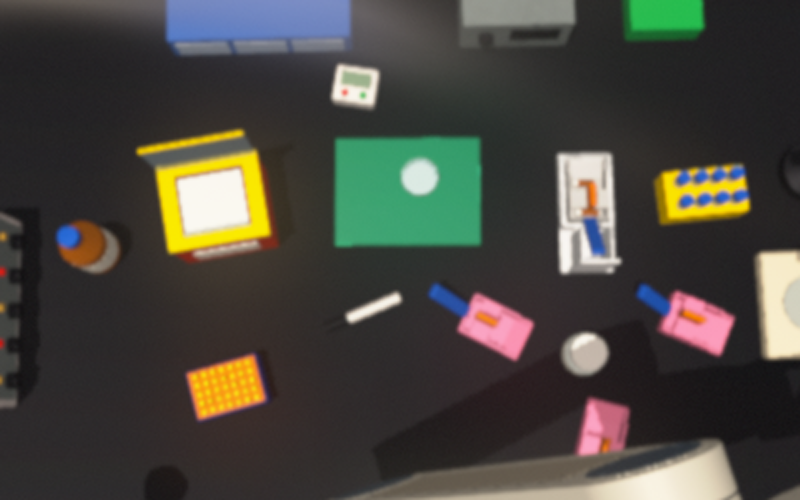

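The pictures show three pink look-alikes (top pixels 361,275; 305,220; 405,219) and one aluminium scoop in the white holder (top 356,158; scene 185,250). I choose the one in the holder. The mat centre is near top (264,159), with the dish at (270,150). The bin is at (165,159), yawed about +9°, with its guard on the far side. Next I look closely with the wrist camera from two places.

Run:
```python
from h import *
print(bot.get_obs()['time'])
C0=cal('wrist');o=-C0[1].T@C0[2];print('cam',o.round(3),C0[1][2].round(3), 'TCP',bot.get_obs()['position'])
qd=q([1,0,0],[0,0,-1])
for i,(x,y) in enumerate([(0.53,-0.30),(0.53,-0.36)]):
    bot.move_to([x,y,0.33],qd)
    C=cal('wrist');snap('wrist',f'w{i}')
    np.savez(f'w{i}.npz',K=C[0],r=C[1],t=C[2]);print(bot.get_obs()['time'],(-C[1].T@C[2]).round(3))
    for l in ['scoop_mid','scoop_tab','scoop_handle','scoop_lip','holder']:
        print(l,[(np.round(x['at'],1).tolist(),round(x['score'],2)) for x in bot.boxes_of(l,'wrist')][:3])
a=[cv2.imread(f'pics/w{i}.png') for i in (0,1)]
cv2.imwrite('pics/w.png',np.vstack([cv2.resize(np.hstack(a),(800,300))]))
```

```text
1.7
cam [ 0.251 -0.577  0.375] [-0.297 -0.087 -0.951] TCP [ 0.17561827 -0.5997883   0.23131575]
3.4833 [ 0.608 -0.3    0.473]
scoop_mid [([262.8, 347.6], 0.96), ([364.2, 244.9], 0.84), ([262.9, 107.9], 0.59)]
scoop_tab [([266.4, 108.5], 0.95), ([142.1, 242.4], 0.95), ([366.6, 248.4], 0.9)]
scoop_handle [([267.7, 345.3], 0.9), ([139.8, 242.7], 0.88), ([365.7, 247.6], 0.82)]
scoop_lip [([263.6, 108.2], 0.86), ([266.3, 346.8], 0.85), ([365.3, 243.9], 0.83)]
holder [([256.2, 156.8], 0.93)]
4.1333 [ 0.608 -0.361  0.473]
scoop_mid [([94.8, 242.2], 0.85), ([215.1, 108.2], 0.83), ([228.9, 346.6], 0.8)]
scoop_tab [([230.5, 345.0], 0.97), ([216.3, 107.3], 0.96), ([326.9, 250.5], 0.91)]
scoop_handle [([324.7, 248.3], 0.97), ([94.5, 240.8], 0.94), ([214.5, 107.3], 0.93)]
scoop_lip [([326.4, 249.4], 0.9), ([229.5, 341.4], 0.83), ([97.8, 244.7], 0.83)]
holder []
```

View pics/w0.png

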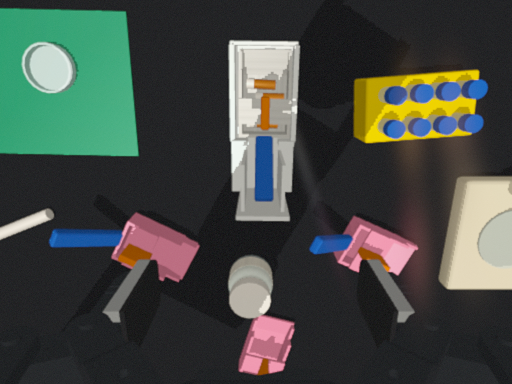

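Wrist view 0 shows the aluminium scoop in the white holder at (264,100). The tab is at (265,112), the blue handle at (263,168) and amber vials at (262,85). Pinks are at (155,245), (375,250) and (267,347). I fit the scoop pose from the blue handle in both views.

```bash
cat >> h.py <<'E'
from scipy.optimize import least_squares
import itertools
def box(c,h,ax):
    return np.array([c+ax@(np.array(s)*h) for s in itertools.product([-1,1],repeat=3)])
s2=np.sqrt(.5);HA=np.c_[[-s2,0,s2],[0,1,0],[s2,0,s2]]
HB=box(np.array([-.091,0,.052])-.013*HA[:,0],[.045,.011,.006],HA)  # rel. scoop_mid
TB=box(np.array([-.018,0,.0385]),[.018,.005,.0175],np.eye(3))
def place(P,p):
    c,s=np.cos(p[3]),np.sin(p[3]);return P@np.array([[c,s,0],[-s,c,0],[0,0,1]])+p[:3]
def feat(m):
    M=cv2.moments(m);a=M['m00'];cx,cy=M['m10']/a,M['m01']/a
    S=np.array([[M['mu20'],M['mu11']],[M['mu11'],M['mu02']]])/a
    w,V=np.linalg.eigh(S);v=V[:,1]*np.sign(V[1,1]);e=np.sqrt(3*w[1])*v
    return np.r_[cx+e[0],cy+e[1],cx-e[0],cy-e[1]]
def hull(P,C): return cv2.convexHull(proj(None,P,C).astype(np.float32))
def blue(im,win):
    g=cv2.cvtColor(im,cv2.COLOR_BGR2HSV);m=cv2.inRange(g,(100,120,40),(125,255,255))
    k=np.zeros_like(m);x0,y0,x1,y1=win;k[y0:y1,x0:x1]=m[y0:y1,x0:x1]
    n,l,st,_=cv2.connectedComponentsWithStats(k);i=1+np.argmax(st[1:,4]);return (l==i).astype(np.uint8)
def fit_handle(views,p0):
    "views: list of (mask,C)"
    F=[feat(m) for m,C in views]
    f=lambda p:np.concatenate([feat(hull(place(HB,p),C))-a for a,(m,C) in zip(F,views)])
    return least_squares(f,p0,x_scale=[.01,.01,.01,.05],diff_step=1e-4)
def load(i):
    d=np.load(f'w{i}.npz');return cv2.imread(f'pics/w{i}.png'),(d['K'],d['r'],d['t'])
def shot(i):
    C=cal('wrist');snap('wrist',f'w{i}');np.savez(f'w{i}.npz',K=C[0],r=C[1],t=C[2]);return load(i)
E
python3 - <<'E'
from h import *
i0,C0=load(0);i1,C1=load(1)
v=[(blue(i0,(240,125,290,210)),C0),(blue(i1,(190,125,260,215)),C1)]
for m,_ in v: print(m.sum(),feat(m).round(1))
r=fit_handle(v,[.61,-.30,.023,0.]);p=r.x;print(p.round(4),r.fun.round(1))
# overlay
out=[]
for im,C in((i0,C0),(i1,C1)):
    im=cv2.resize(im,None,fx=4,fy=4,interpolation=cv2.INTER_CUBIC)
    for P in(HB,TB): cv2.polylines(im,[(hull(place(P,p),C)*4+2).astype(int)],True,(0,255,0),1)
    B=np.array([[-.05,-.032,.017],[.03,-.032,.017],[.03,.032,.017],[-.05,.032,.017],[.0545,-.032,-.0075],[.0545,.032,-.0075]])
    for u in proj(None,place(B,p),C): cv2.circle(im,tuple((u*4+2).astype(int)),4,(255,0,255),1)
    out.append(im)
c=proj(None,p[:3],C0)[0]*4;d=proj(None,p[:3],C1)[0]*4
cr=[o[int(k[1])-270:int(k[1])+330,int(k[0])-200:int(k[0])+200] for o,k in zip(out,(c,d))]
cv2.imwrite('pics/ov.png',np.hstack(cr))
# mat from top
t=cv2.imread('pics/t.png');g=cv2.cvtColor(t,cv2.COLOR_BGR2HSV);m=cv2.inRange(g,(65,80,50),(90,255,255))
n,l,st,_=cv2.connectedComponentsWithStats(m);k=[i for i in range(1,n) if st[i,4]>500]
for i in k:
    cs=cv2.findContours((l==i).astype(np.uint8),0,2)[0][0];bx=cv2.boxPoints(cv2.minAreaRect(cs));print(st[i],[onz('top',b,.003)[:2].round(3).tolist() for b in bx])
print(cal('wrist')[0][0,0])
E
```

```text
1089 [263.4 201.4 263.5 136.5]
1128 [210.5 200.9 215.8 137.5]
[ 0.589  -0.3061  0.0072 -0.0146] [-1.1  0.5 -0.9 -0.5  1.1  1.1  1.  -1.2]
[ 370   48   43   33 1275] [[0.965, -0.388], [0.965, -0.531], [0.853, -0.526], [0.852, -0.385]]
[ 227  127   75   57 3894] [[0.705, 0.103], [0.699, -0.144], [0.51, -0.136], [0.516, 0.106]]
343.36146324607927
```

View pics/ov.png

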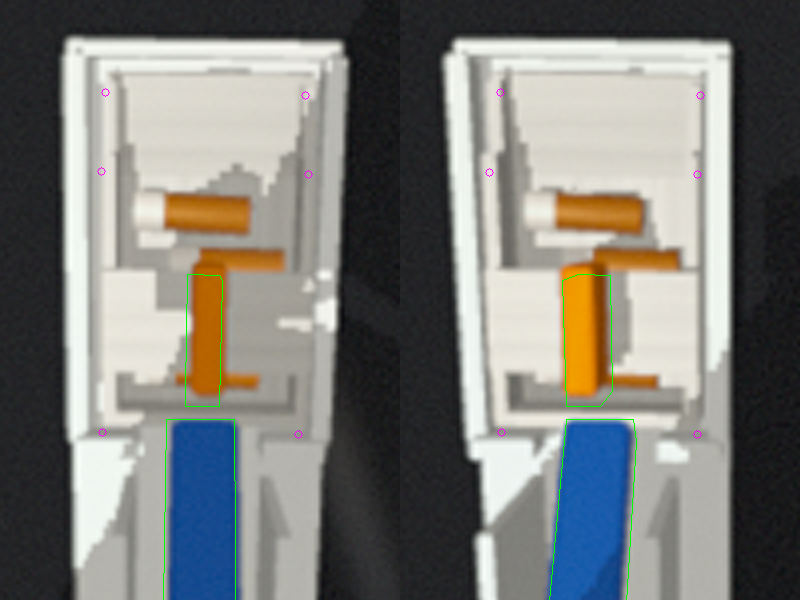

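Run:
```python
from h import *
i0,C0=load(0);i1,C1=load(1)
v=[(blue(i0,(240,125,290,210)),C0),(blue(i1,(190,125,260,215)),C1)]
p=np.array([ 0.589,-0.3061,0.0072,-0.0146])
o0=proj(None,p[:3],C0)[0];o1=proj(None,p[:3],C1)[0]
def full(o,u): b=(o*4).astype(int)-[200,270];return (b+np.array(u)+.5)/4-.5
for a,b in (((208,268),(576,268)),((208,392),(578,392)),((204,421),(602,421)),((204,598),(588,598)),((84,50),(460,50)),((335,50),(722,50)),((105,270),(488,270)),((105,412),(505,412))):
    u0=full(o0,a);u1=full(o1,(b[0]-400,b[1]));print(a,tri([ray(None,u0,C0),ray(None,u1,C1)]).round(4))
for z in(.015,.019,.023,.027):
    F=[feat(m) for m,C in v]
    f=lambda s:np.concatenate([feat(hull(place(HB,[s[0],s[1],z,s[2]]),C))-a for a,(m,C) in zip(F,v)])
    r=least_squares(f,[.59,-.306,0],diff_step=1e-4);print(z,r.x.round(4),r.fun.round(1),r.cost)
```

```text
(208, 268) [ 0.5928 -0.3069  0.0744]
(208, 392) [ 0.5594 -0.3069  0.0818]
(204, 421) [ 0.5432 -0.3067  0.0265]
(204, 598) [ 0.4972 -0.3061  0.0744]
(84, 50) [ 0.6524 -0.2712  0.0391]
(335, 50) [ 0.6547 -0.3465  0.0149]
(105, 270) [ 0.5911 -0.2765  0.0451]
(105, 412) [ 0.5454 -0.2743  0.0208]
0.015 [ 0.591  -0.3053  0.    ] [-0.3  1.1 -0.9 -1.2  0.9  1.8  0.2 -1.8] 5.248421614085601
0.019 [ 5.920e-01 -3.056e-01  1.000e-04] [-0.   1.4 -0.7 -1.5  0.6  2.1 -0.  -2.1] 6.888241106484924
0.023 [ 0.593  -0.3059 -0.0016] [ 0.2  1.7 -0.4 -1.8  0.3  2.4 -0.2 -2.4] 9.190100658225177
0.027 [ 0.594  -0.3062 -0.0022] [ 0.5  2.1 -0.1 -2.1 -0.   2.8 -0.4 -2.8] 12.296322808280292
```

```bash
cat >> h.py <<'E'
def hpose(lip,yaw,th,a=np.pi/4,H=(-.1455,0,.0595)):
    "TCP pose for lip position, yaw, nose-down th, tool tilt a in scoop, H handle grasp rel. lip"
    M=R.from_euler('ZY',[yaw,th]).as_matrix()
    z=np.array([np.cos(a),0,-np.sin(a)]);x=np.array([np.sin(a),0,np.cos(a)])
    return np.array(lip)+M@(np.array(H)+bot.pinch_z*z), q(M@x,M@z)
E
python3 - <<'E'
from h import *
print(bot.pinch_z)
qd=q([1,0,0],[0,0,-1])
for P in ([.576,-.3065,.05],[.576,-.3065,.2],[.582,.053,.2],[.582,.053,.047]):
    s=bot.inverse_kinematics(P,qd);print(P,None if s is None else np.round(s,2))
by=.16;b=np.array([.6,.31,0]);c=np.array([np.cos(by),np.sin(by),0])
for a in (45,55,65,80):
  for n,l,y,t in (('mat',[.6545,.053,.0125],0,0),('lift',[.6545,.053,.20],0,0),('over',b+c*.01+[0,0,.16],by,0.17),('mid',b+c*.01+[0,0,.125],by,.6),('pour',b+c*.01+[0,0,.09],by,1.05),('pour70',b+c*.01+[0,0,.09],by,1.22)):
    P,Q=hpose(l,y,t,np.radians(a));s=bot.inverse_kinematics(P,Q);print(a,n,P.round(3),None if s is None else np.round(s,2))
E
```

```text
0.0187
[0.576, -0.3065, 0.05] [-0.51  0.69  1.65 -0.    0.8   1.06]
[0.576, -0.3065, 0.2] [-0.51  0.5   1.59 -0.    1.06  1.06]
[0.582, 0.053, 0.2] [ 0.07  0.4   1.75 -0.    0.99  1.64]
[0.582, 0.053, 0.047] [ 0.07  0.63  1.81 -0.    0.7   1.64]
45 mat [0.522 0.053 0.059] [ 0.13  0.65  2.39  3.29  0.68 -1.59]
45 lift [0.522 0.053 0.246] [ 0.13  0.09  2.33  4.18  0.11 -2.51]
45 over [0.489 0.292 0.228] None
45 mid [0.528 0.298 0.238] [ 0.53  0.32  1.79 -0.09  0.87  1.99]
45 pour [0.585 0.308 0.228] [0.43 0.6  1.37 0.07 1.43 1.83]
45 pour70 [0.608 0.311 0.23 ] [0.41 0.72 1.18 0.1  1.66 1.81]
55 mat [0.52  0.053 0.057] [ 0.12  0.55  2.32  3.34  0.34 -1.66]
55 lift [0.52  0.053 0.244] [ 0.12  0.08  2.23 -0.29  0.24  1.95]
55 over [0.486 0.292 0.226] [ 0.62  0.22  2.03 -0.39  0.53  2.33]
55 mid [0.525 0.298 0.238] [ 0.5   0.38  1.68 -0.    1.07  1.91]
55 pour [0.582 0.307 0.229] [0.42 0.68 1.26 0.11 1.63 1.81]
55 pour70 [0.605 0.311 0.232] [0.4  0.81 1.07 0.14 1.85 1.81]
65 mat [0.517 0.053 0.055] None
65 lift [0.517 0.053 0.243] [ 0.1   0.1   2.13 -0.1   0.48  1.75]
65 over [0.483 0.291 0.225] [ 0.58  0.25  1.93 -0.16  0.72  2.1 ]
65 mid [0.521 0.297 0.238] [0.47 0.45 1.58 0.05 1.27 1.86]
65 pour [0.579 0.307 0.231] [0.4  0.77 1.15 0.14 1.82 1.81]
65 pour70 [0.603 0.31  0.234] [0.39 0.9  0.97 0.18 2.04 1.81]
80 mat [0.512 0.053 0.054] [ 0.09  0.51  2.08 -0.04  0.38  1.7 ]
80 lift [0.512 0.053 0.241] [ 0.09  0.18  1.97 -0.02  0.82  1.67]
80 over [0.478 0.29  0.225] [ 0.53  0.33  1.78 -0.    1.02  1.94]
80 mid [0.517 0.297 0.239] [0.44 0.57 1.43 0.12 1.55 1.83]
80 pour [0.575 0.306 0.234] [0.39 0.9  1.01 0.2  2.08 1.82]
80 pour70 [0.6   0.31  0.238] [0.38 1.03 0.83 0.25 2.3  1.85]
```

Run:
```python
from h import *
by=.16;b=np.array([.6,.31,0]);c=np.array([np.cos(by),np.sin(by),0])
f=lambda s:None if s is None else np.round(s,2).tolist()
for a in (50,55,60,65,70):
  A=np.radians(a)
  for mx,my in ((.6,.053),(.62,.053)):
   for yaw in (-.9,-.6,-.3,0,.3,.6,.9):
    d=np.array([np.cos(yaw),np.sin(yaw),0]);m=np.array([mx,my,0])
    s=[bot.inverse_kinematics(*hpose(m+d*.0545+[0,0,z],yaw,0,A)) for z in(.0125,.1,.2)]
    if all(x is not None and abs(x[3])<1.2 and x[4]>.15 for x in s): print(a,mx,yaw,[f(x) for x in s[::2]])
```

```text
60 0.6 0.9 [[-0.3, 0.59, 2.06, 1.08, 0.56, -0.59], [-0.3, 0.24, 1.98, 0.68, 0.84, -0.07]]
60 0.62 0.9 [[-0.29, 0.6, 2.02, 1.05, 0.57, -0.54], [-0.29, 0.27, 1.94, 0.67, 0.84, -0.05]]
65 0.6 0.6 [[-0.18, 0.53, 2.15, 1.16, 0.33, -0.3], [-0.18, 0.16, 2.05, 0.5, 0.67, 0.44]]
65 0.6 0.9 [[-0.26, 0.57, 2.04, 0.9, 0.52, -0.38], [-0.26, 0.24, 1.95, 0.54, 0.85, 0.07]]
65 0.62 0.6 [[-0.17, 0.55, 2.11, 1.09, 0.34, -0.22], [-0.17, 0.19, 2.02, 0.49, 0.67, 0.45]]
65 0.62 0.9 [[-0.25, 0.59, 2.0, 0.86, 0.53, -0.33], [-0.25, 0.27, 1.91, 0.54, 0.85, 0.09]]
70 0.6 0.3 [[-0.03, 0.5, 2.17, 0.7, 0.18, 0.56], [-0.03, 0.13, 2.07, 0.19, 0.62, 1.1]]
70 0.6 0.6 [[-0.14, 0.53, 2.11, 0.78, 0.33, 0.1], [-0.14, 0.17, 2.01, 0.36, 0.73, 0.59]]
70 0.6 0.9 [[-0.22, 0.56, 2.02, 0.69, 0.5, -0.15], [-0.22, 0.24, 1.92, 0.42, 0.86, 0.2]]
70 0.62 0.3 [[-0.03, 0.52, 2.13, 0.61, 0.2, 0.66], [-0.03, 0.16, 2.03, 0.19, 0.63, 1.1]]
70 0.62 0.6 [[-0.14, 0.54, 2.07, 0.73, 0.35, 0.16], [-0.14, 0.2, 1.97, 0.35, 0.73, 0.6]]
70 0.62 0.9 [[-0.21, 0.58, 1.98, 0.66, 0.52, -0.1], [-0.21, 0.27, 1.88, 0.41, 0.87, 0.22]]
```

Run:
```python
from h import *
qd=q([1,0,0],[0,0,-1]);g=[.576,-.3065]
bot.move_to(g+[.16],qd)
print('d',bot.move_straight(g+[.051],vel=.12,stop_force=8))
bot.gripper_close(60);o=bot.get_obs();print(o['time'],o['opening'],o['grip_force'],o['contact_force'].round(1) if hasattr(o['contact_force'],'round') else o['contact_force'])
bot.move_straight(g+[.10],vel=.06)
bot.move_straight(g+[.20],vel=.12)
o=bot.get_obs();print(o['time'],o['opening'],o['position'],o['contact_force'],o['moment'])
snap('wrist','lift')
```

```text
d False
6.8833 0.008974851770591933 59.858853220939636 [-0.3 -0.7  1. ]
8.8333 0.00861407102700188 [ 0.5754363  -0.30618217  0.19910305] [ 0.33986329  0.92447676 -2.22502698] [-0.05685788 -0.03832836 -0.02817029]
```

View pics/lift.png

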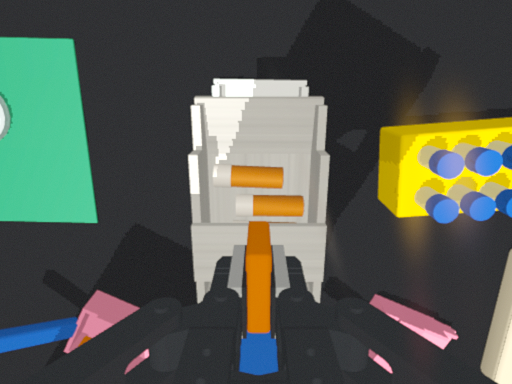

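The scoop hangs level with its vials aboard (two showing at 250,178 and 270,206). I carry it to the mat and set it down.

Run:
```python
from h import *
yaw=.45;d=np.array([np.cos(yaw),np.sin(yaw)]);m=np.array([.612,.044]);g=(m-.018*d).tolist()
Q=q([d[0],d[1],0],[0,0,-1])
bot.move_straight(g+[.20],Q,vel=.2)
bot.move_straight(g+[.07],vel=.12)
print(bot.move_straight(g+[.043],vel=.03,stop_force=2),bot.get_obs()['position'])
bot.hold(.2);bot.gripper_open();bot.move_straight(g+[.15],vel=.15)
# look from two places at scoop, then bin
qd=q([1,0,0],[0,0,-1])
for i,(x,y) in ((2,(.50,.03)),(3,(.50,.10))):
    bot.move_to([x,y,.30],qd);shot(i)
print(bot.get_obs()['time'])
a=load(2)[0];b=load(3)[0];cv2.imwrite('pics/m.png',cv2.resize(np.vstack([a[:290],b[:290]]),(525,595)))
for l in ['bin','bin_hinge','mat','dish_mid']: print(l,[(np.round(x['at'],1).tolist(),round(x['score'],2)) for x in bot.boxes_of(l,'wrist')][:3])
```

```text
True [0.59563317 0.03597178 0.04794482]
15.6667
bin [([78.1, 84.4], 0.7), ([321.2, 61.0], 0.17)]
bin_hinge [([78.4, 87.5], 0.89)]
mat [([379.0, 37.0], 0.74), ([508.6, 268.4], 0.71), ([383.8, 77.3], 0.56)]
dish_mid [([304.8, 49.6], 0.67), ([380.7, 37.0], 0.56)]
```

View pics/m.png

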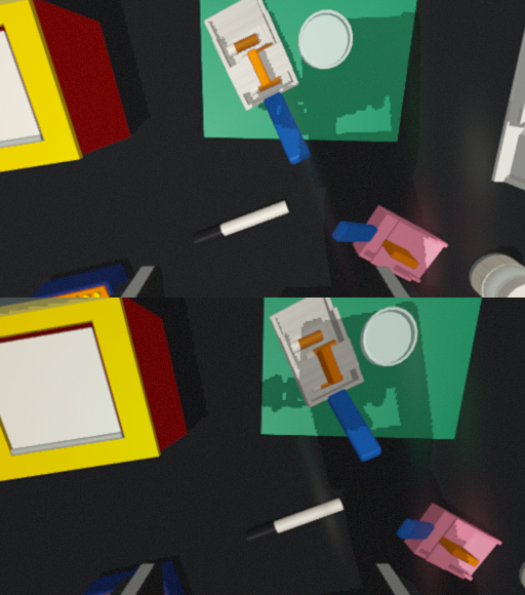

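Run:
```python
from h import *
v=[(blue(load(i)[0],w),load(i)[1]) for i,w in ((2,(250,80,310,170)),(3,(310,80,380,170)))]
for z in (.020,None):
    F=[feat(m) for m,C in v]
    f=lambda s:np.concatenate([feat(hull(place(HB,[s[0],s[1],z or s[3],s[2]]),C))-a for a,(m,C) in zip(F,v)])
    r=least_squares(f,[.612,.044,.45]+([] if z else [.02]),diff_step=1e-4);print(r.x.round(4),r.fun.round(1))
    
print([m.sum() for m,_ in v])
qd=q([1,0,0],[0,0,-1]);H=[]
for i,(x,y) in ((4,(.50,.25)),(5,(.50,.33))):
    bot.move_to([x,y,.36],qd);im,C=shot(i)
    g=cv2.cvtColor(im,cv2.COLOR_BGR2HSV);m=cv2.inRange(g,(22,120,80),(35,255,255))
    cs,h=cv2.findContours(m,cv2.RETR_CCOMP,2);k=max((j for j in range(len(cs)) if h[0,j,3]>=0),key=lambda j:cv2.contourArea(cs[j]))
    c=cs[k].reshape(-1,2);qd4=cv2.boxPoints(cv2.minAreaRect(c))
    ap=cv2.approxPolyDP(cs[k],6,True).reshape(-1,2);print(i,ap.tolist(),[onz(None,u,.132,C)[:2].round(4).tolist() for u in ap]);H.append((ap,C))
a,b=H
if len(a[0])==len(b[0]):
    for j in range(len(a[0])):
        k=np.argmin([np.linalg.norm(onz(None,a[0][j],.13,a[1])-onz(None,w,.13,b[1])) for w in b[0]])
        print(tri([ray(None,a[0][j],a[1]),ray(None,b[0][k],b[1])]).round(4))
cv2.imwrite('pics/b.png',np.hstack([load(4)[0][:300],load(5)[0][:300]])[:, ::1])
cv2.imwrite('pics/b.png',cv2.resize(cv2.imread('pics/b.png'),(800,234)));print(bot.get_obs()['time'])
```

```text
[0.61   0.0437 0.444 ] [ 1.   1.4 -0.6 -1.3  0.2  1.1 -0.7 -1.3]
[0.6091 0.0427 0.4447 0.0133] [ 1.3  0.8  0.3 -0.7 -0.7  0.6 -1.  -0.7]
[np.uint64(1448), np.uint64(1620)]
4 [[268, 33], [282, 128], [188, 143], [167, 52]] [[0.6252, 0.2403], [0.5328, 0.2245], [0.5167, 0.3258], [0.6078, 0.341]]
5 [[349, 33], [357, 127], [263, 144], [247, 52]] [[0.6252, 0.2408], [0.534, 0.2248], [0.5159, 0.3248], [0.608, 0.3412]]
[0.6255 0.2402 0.1297]
[0.5332 0.2244 0.131 ]
[0.5171 0.3249 0.1366]
[0.6079 0.3412 0.1314]
17.075
```

View pics/b.png

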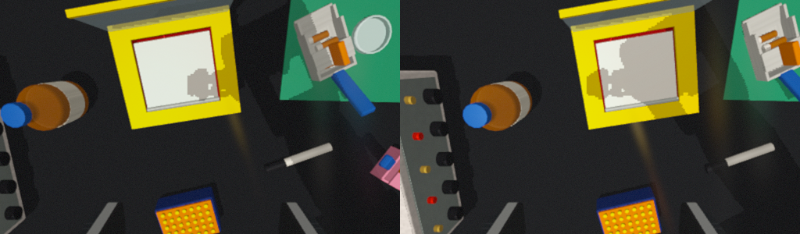

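The bin slot corners triangulate at z≈0.132, which puts the bin centre at (0.5957, 0.2828) with yaw 0.167. Its hinge edge is on the robot side (the lower edge in the image) and the guard is behind. The scoop stands upright and free on the mat. Next I take it by the handle.

```bash
cat >> h.py <<'E'
A=np.radians(70)
bc=np.array([.5957,.2828]);by=.167
def binl(xb,z,yb=0): 
    c,s=np.cos(by),np.sin(by);return np.array([bc[0]+c*xb-s*yb,bc[1]+s*xb+c*yb,z])
E
python3 - <<'E'
from h import *
yaw=.445;d=np.array([np.cos(yaw),np.sin(yaw),0]);mid=np.array([.6108,.0437,0]);lip=mid+.0545*d+[0,0,.0125]
P,Q=hpose(lip,yaw,0,A);M=R.from_quat(Q[[1,2,3,0]]).as_matrix();pre=P-.10*M[:,2]
for X in (pre,P,P+[0,0,.19]): print(X.round(3),np.round(bot.inverse_kinematics(X,Q),2))
print(np.round(bot.inverse_kinematics(*hpose(binl(.005,.2),by,0,A)),2))
bot.move_to(pre+[0,0,.05],Q);bot.move_straight(pre,vel=.2)
print('touch',bot.move_straight(P,vel=.1,stop_force=6),bot.get_obs()['contact_force'])
bot.gripper_close(120);bot.hold(.2);o=bot.get_obs();print(o['time'],o['opening'],o['grip_force'],o['position'],P)
shot(6)
bot.move_straight(P+[0,0,.03],vel=.05);bot.hold(.2);shot(7)
o=bot.get_obs();print(o['time'],o['contact_force'],o['moment'])
cv2.imwrite('pics/g.png',cv2.resize(np.hstack([load(6)[0],load(7)[0]]),(800,300)))
E
```

```text
[ 0.504 -0.007  0.148] [-0.15  0.29  2.15  0.46  0.45  0.58]
[0.534 0.007 0.054] [-0.11  0.52  2.12  0.76  0.27  0.3 ]
[0.534 0.007 0.244] [-0.11  0.16  2.02  0.29  0.68  0.82]
[ 0.56  0.15  2.04 -0.22  0.64  2.13]
touch False [ 0.04655889 -0.74248453 -0.10428472]
20.85 0.020434396766515803 116.96101427078247 [0.53451344 0.00723688 0.05481208] [0.53443533 0.00728145 0.05442775]
21.9 [ 0.8297742  -0.69374954 -1.24386577] [-0.19642238  0.33668896 -0.01951369]
```

View pics/g.png

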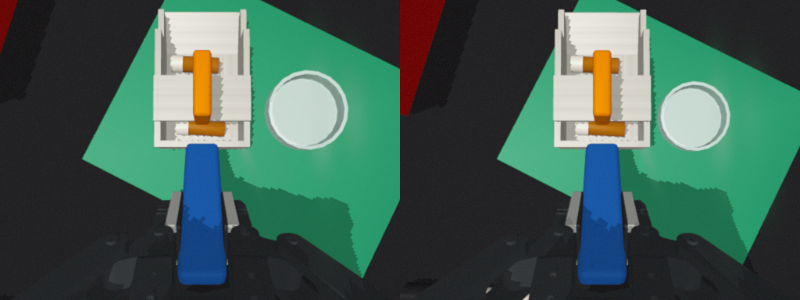

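No slip: the scoop sits the same in both views, with vials at (195,65) and (200,129). I plan the tip path with a clearance check first, then carry the scoop over the bin.

```bash
cat >> h.py <<'E'
W=[(8,.020,.150),(14,.020,.132),(22,.020,.122),(32,.018,.112),(42,.014,.105),(52,.010,.098),(62,.008,.093)]
E
python3 - <<'E'
from h import *
S=np.vstack([np.linspace(a,b,30) for a,b in (((0,-.003),(-.0305,-.0095)),((-.0305,-.0095),(-.1045,-.0095)),((-.1045,-.0095),(-.1045,.02)))])
s=None
for t,x,z in W:
    th=np.radians(t);X=x+S[:,0]*np.cos(th)+S[:,1]*np.sin(th);Z=z-S[:,0]*np.sin(th)+S[:,1]*np.cos(th)
    phi=np.degrees(np.arctan2(.131-z+.003,x+.045));near=X<-.043
    print(t,'phi',round(phi,1),'d',round(np.hypot(.134-z,x+.045),3),'clear',round((Z[near]-.132).min()*1e3,1),np.round(bot.inverse_kinematics(*hpose(binl(x,z),by,th,A)),2))
yaw=.445;d=np.array([np.cos(yaw),np.sin(yaw),0]);mid=np.array([.6108,.0437,0]);lip=mid+.0545*d
P,Q=hpose(lip+[0,0,.215],yaw,0,A);bot.move_straight(P,Q,vel=.15)
P,Q=hpose(binl(.020,.205),by,0,A);bot.move_straight(P,Q,vel=.15)
o=bot.get_obs();print(o['time'],o['position']-P)
snap('scene','over');im=cv2.imread('pics/over.png')[130:260,240:420];w=shot(8)[0]
cv2.imwrite('pics/ov2.png',np.hstack([cv2.resize(im,(415,300),interpolation=2),cv2.resize(w,(400,300))[:,:380]]))
E
```

```text
8 phi -13.8 d 0.067 clear 17.5 [ 0.52  0.27  1.94 -0.11  0.74  1.99]
14 phi 1.8 d 0.065 clear 6.2 [ 0.49  0.32  1.86 -0.04  0.86  1.92]
22 phi 10.5 d 0.066 clear 6.0 [0.46 0.38 1.75 0.01 1.05 1.86]
32 phi 19.2 d 0.067 clear 7.0 [0.43 0.47 1.6  0.06 1.28 1.81]
42 phi 26.2 d 0.066 clear 12.0 [0.41 0.57 1.44 0.09 1.5  1.79]
52 phi 33.2 d 0.066 clear 20.4 [0.39 0.68 1.29 0.12 1.72 1.78]
62 phi 37.7 d 0.067 clear 37.5 [0.37 0.81 1.12 0.14 1.93 1.77]
25.1 [-3.21981784e-06 -4.14747848e-04 -7.01685772e-05]
```

View pics/ov2.png

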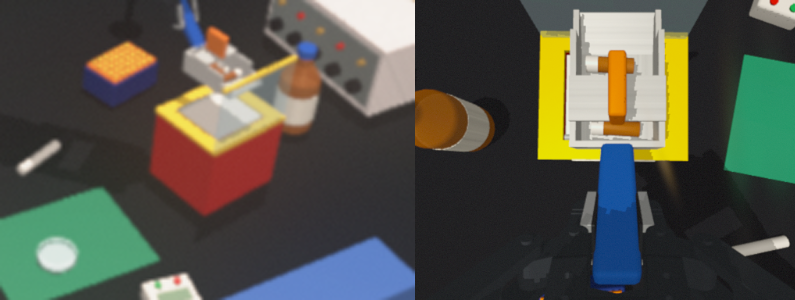

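Run:
```python
from h import *
for i,(t,x,z) in enumerate(W+[(64,.001,.082)]):
    P,Q=hpose(binl(x,z),by,np.radians(t),A)
    bot.move_straight(P,Q,vel=.12 if i<2 else .2)
    o=bot.get_obs();print(t,round(o['time'],2),np.round(o['contact_force'],1))
bot.hold(.8)
snap('scene','p1');w=shot(9)[0];snap('top','p1t')
im=cv2.imread('pics/p1.png')[130:260,240:420]
cv2.imwrite('pics/p.png',np.hstack([cv2.resize(im,(415,300),interpolation=2),cv2.resize(w,(400,300))[:,:380]]))
print(bot.boxes_of('vial0_mid','wrist')[:3],bot.get_obs()['time'])
```

```text
8 25.66 [-0.8  0.5 -2.1]
14 25.92 [-0.2  0.5 -1. ]
22 26.22 [ 0.   0.1 -2.1]
32 26.55 [-0.6  0.2 -0.9]
42 26.88 [ 0.  -0.5 -2. ]
52 27.21 [ 0.6 -0.6  0.1]
62 27.53 [-4.3 -1.  -3.5]
64 27.78 [ 0.1  0.6 -0.5]
[] 28.7833
```

View pics/p.png

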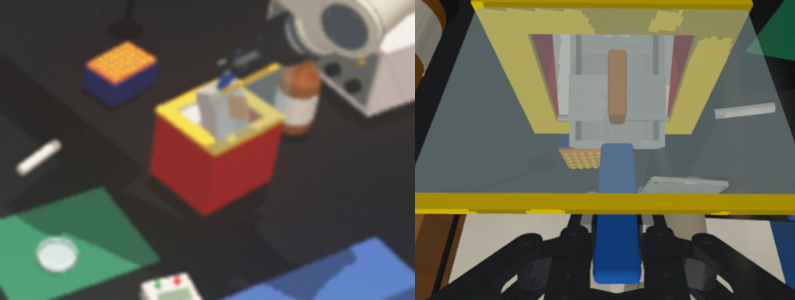

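The scoop is nosed into the slot with the flap open, and no vials show in it. I lift out straight up, level the scoop and look inside.

Run:
```python
from h import *
bot.hold(.5)
P,Q=hpose(binl(.001,.20),by,np.radians(64),A);bot.move_straight(P,Q,vel=.2)
P,Q=hpose(binl(-.01,.215),by,0,A);bot.move_straight(P,Q,vel=.2)
w=shot(10)[0];o=bot.get_obs();print(o['time'],o['contact_force'],o['moment'],o['opening'])
print(bot.boxes_of('vial0_mid','wrist')[:3])
# on to above the mat
yaw=.445;d=np.array([np.cos(yaw),np.sin(yaw),0]);mid=np.array([.6108,.0437,0]);lip=mid+.0545*d
P,Q=hpose(lip+[0,0,.215],yaw,0,A);bot.move_straight(P,Q,vel=.2)
snap('scene','e1');snap('top','e1t');w2=shot(11)[0]
im=cv2.imread('pics/e1.png')[130:260,240:420];t=cv2.imread('pics/e1t.png')[110:210,110:250]
cv2.imwrite('pics/e.png',np.vstack([np.hstack([cv2.resize(im,(400,300),interpolation=2),cv2.resize(w,(400,300))]),np.hstack([cv2.resize(t,(400,286),interpolation=2),cv2.resize(w2,(400,286))])]))
```

```text
31.425 [ 1.02990726 -0.45171498 -0.79085536] [-0.0237053   0.30398709  0.02376336] 0.020204868885893245
[]
```

View pics/e.png

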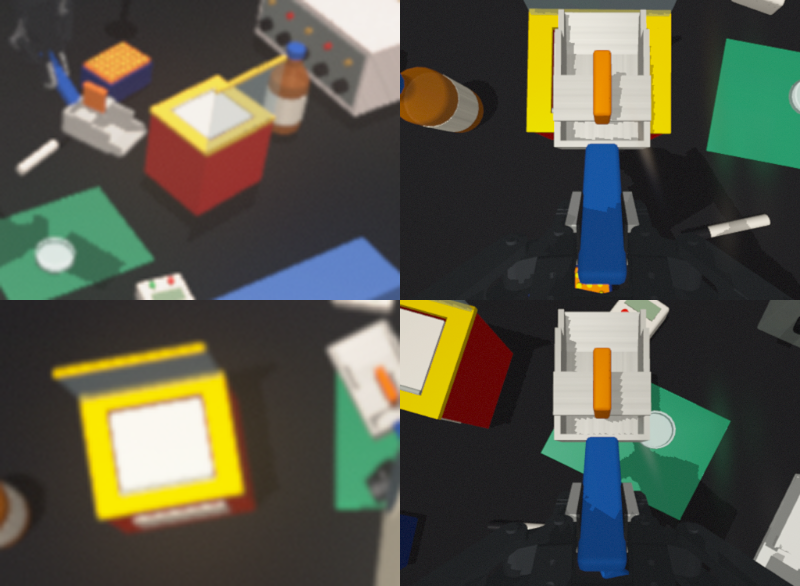

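The scoop is empty and level and the flap is shut (top view). I set the scoop back on the mat where it stood.

Run:
```python
from h import *
yaw=.445;d=np.array([np.cos(yaw),np.sin(yaw),0]);mid=np.array([.6108,.0437,0]);lip=mid+.0545*d
P,Q=hpose(lip+[0,0,.025],yaw,0,A);bot.move_straight(P,Q,vel=.15)
P,Q=hpose(lip+[0,0,.009],yaw,0,A);print(bot.move_straight(P,Q,vel=.02,stop_force=2.5),bot.get_obs()['position']-P)
bot.hold(.2);bot.gripper_open();bot.hold(.2)
M=R.from_quat(Q[[1,2,3,0]]).as_matrix()
p=bot.get_obs()['position'];bot.move_straight(p-.10*M[:,2],vel=.1)
bot.move_to([.47,.05,.30],q([1,0,0],[0,0,-1]))
w=shot(12)[0];snap('scene','f1');im=cv2.imread('pics/f1.png')[130:310,80:440];print(bot.get_obs()['time'])
cv2.imwrite('pics/f.png',np.vstack([cv2.resize(im,(600,300),interpolation=2),cv2.resize(w,(600,450))[:300]]))
```

```text
True [ 1.74200696e-05 -3.24646297e-06  3.87983718e-03]
38.425
```

View pics/f.png

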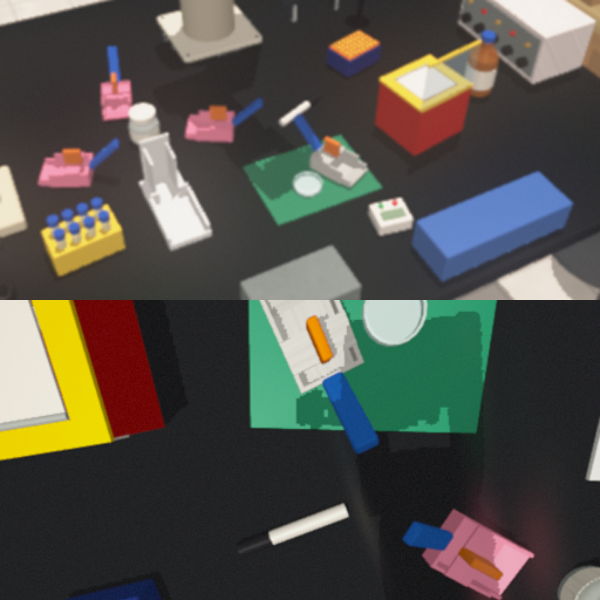

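The empty scoop stands upright on the mat. The flap is shut, the bystanders are in place, and the robot is clear of everything.

```bash
python3 -c "
from station import bot
print(bot.hand_in())"
```

```text
the job is handed in; nothing more can be done
None
```

The job is done and handed in at about 38 s: the scoop was emptied through the flap into the bin and stands empty and upright on the mat, with the flap shut; I saw no vials left in the scoop or on the bench, but could not count them inside the bin.

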